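Find and mark the tight spot of a brake wheel

ROBOT

A 7-joint arm with a two-finger parallel gripper is mounted at the origin on the work surface. World frame = base frame: x ahead of the robot, y to its left, z up, the work surface at z = 0. Lengths are in m, angles in rad, forces in N, time in s.
With the tool pointing down it reaches from about 0.4 to 0.85 m from the base axis. Payload 10.4 kg.
Tool frame: the origin (TCP) lies midway between the tips of the shut fingers; the grasp point (between the pads) lies 19 mm behind it; y points along the fingers, x is the direction in which the jaws open and shut, and the axes are right-handed (so a half turn about y gives the same grasp; the last joint's range is limited). The gripper opens to 85 mm and grips with 20 to 120 N. Pads are 22 mm wide; open, the fingers measure 114 mm over their backs; the gripper's body (76 mm by 85 mm) begins 54 mm behind the grasp point. The pads swing forward as they close: fully open they stand 13 mm farther back than shut.
Start: joints at [-0.023, 0.332, -0.065, 1.46, 0.022, 1.35, -0.088], TCP at [0.625, 0, 0.231] pointing down, gripper open.
Joint ranges: [-2.6, 2.6], [-0.5, 2.12], [-1.47, 1.34], [0.16, 2.42], [-1.27, 4.41], [0.06, 2.06], [-2.6, 2.6]. Speed limits (rad/s): [2.22, 2.22, 2.79, 2.79, 3.14, 3.14, 3.14].

INTERFACE

Orientations are given as [roll, pitch, yaw] about the fixed x, y, z axes, in that order (R = Rz(yaw) Ry(pitch) Rx(roll)).
In Python, from plant import arm, vision, job gives the robot as it stands.
- The arm moves only by the tool play_rows, never from a script. Its argument "rows" is a list of rows, each an object of numbers: "dx", "dy", "dz": the shift along the tool's x, y, z in m; "twist": the turn about the tool's y in rad; "claw": the opening, from 0 (shut) to 1 (fully open). A call has 1 to 10 rows; each row is the pose to reach, as a shift and turn from the pose commanded when the call began, along the tool's axes at that moment; what a row does not reach only later rows make up. A row lasts 1/8 s, in which the tool goes at most 62.5 mm and 10.7 degrees, less where a joint would pass 70% of its speed; a pose out of reach is approached as far as the arm can. A call with a gripper value outside its range is refused whole. The fingers move at their own pace and stop on an object; "newtons" is the grip in N (left out, the last holds). Time passes only in rows, so rows that repeat a pose let the fingers close. It gives the time, the measured TCP pose, the force and the opening at its end, in the units of the state.
- arm.sense(): the state, without advancing time (a new reading comes with each control period).
- vision.read_camera(name): name is "scene" or "side" or "wrist"; returns a dict with "color" (400x640x3 uint8, red, green, blue), "fx", "fy", "cx", "cy" (pixels), "eye" and "rotation" of the camera in the world. Camera axes: x right, y down, z forward; pixel columns grow to the right and rows downward; lengths in m; the calibration is good to about 2 mm. A picture is of the moment at which its call begins. There is no depth.
- job.close_job(): hands the job in, once; it reports no verdict.
The state is a dict: "clock": time; "qpos": joint angles; "joint_velocities": joint speeds; "effort": joint torques, N m; "position": TCP position; "ee_rot": TCP orientation; "force": force on the tool from outside, world axes, zero at the start; "moment": the same for the moment, N m; "finger_gap": opening from 0.0 (shut) to 1.0 (fully open).
Only numpy, scipy, OpenCV 4.12 (cv2) and the standard library are available. Lean on these libraries where they do the work, as an engineer would, in place of code of your own. Each camera call takes 0.05 s, during which the arm holds its last target. There are 200 camera calls.

TASK

The wheel on the bench rig rubs its brake shoe at one unseen high spot: turn it gently by its black knob, gripping lightly, feel where the drag rises, and leave the wheel standing in the middle of the rubbing stretch. Then stand the red marker magnet upright on the wheel's rim, right in front of the red pointer, and let go with the wheel still in the rub. Leave the other markers and everything else on the bench where they are.

Things in the scene. Friction and masses are not known exactly. Their poses are not given: they have to be found in the camera images.
- frame: Fixed round grey base of the rig, 232 mm across, 18 mm high; origin on the wheel's upright axis at bench height, z up. Its +x axis points from the wheel's axis to the blue brake housing (36 x 44 mm, 48 mm high, 107 to 143 mm from the axis), which hides a sprung shoe bearing on the drum under the wheel plate. On it sits the red pointer: 56 mm high, tip 96 mm from the axis, over the wheel's edge.
- wheel (a joint): Angle of the wheel (rad) about its upright axis, growing anticlockwise seen from above; it turns without end. At 0 the knob is at the pointer: the knob lies 60 mm from the axis, in the direction of the frame's +x axis turned by this angle. Bearing drag is about 1 N at the knob everywhere; friction holds the wheel wherever it is let go.
- wheel_top (a point): Middle of the wheel's hub, on the axis, 52 mm above the bench. Turned by the knob, the wheel rubs the shoe over one stretch of about 0.45 rad: the drag at the knob, felt only while it turns, grows to 8 to 12 N near the middle, more on the way in than out. Where differs each time, but the middle always comes with the knob between 1.6 and 4.7 rad anticlockwise from the pointer.
- knob_mid (a point): Centre of the black crank knob, an upright cylinder 22 mm in diameter and 40 mm high that spins freely on its pin on the wheel. This point is 79 mm above the bench, 24 mm above the knob's lower end (it spans 55 to 95 mm above the bench). A grip of 12 to 20 N a finger turns it; over 28 N a finger is too much.
- mark_spot (a point): Point fixed to the frame, on the wheel's top face (52 mm above the bench; aluminium disc of radius 100 mm), 80 mm from the axis in the pointer's direction: the middle of the marker's foot belongs here. Axes as frame.
- marker_red_mid (a point): Centre of the red marker magnet, an upright cylinder 30 mm in diameter, 24 mm high, about 60 g, standing on the steel strip; this point is half-way up; its z axis is the marker's axis. It behaves as plain weight, with no pull.
- marker_blue_mid (a point): Centre of the blue marker, same size; leave it.
- marker_yellow_mid (a point): Centre of the yellow marker, same size; leave it.
- strip: Fixed steel strip, 260 x 80 mm and 6 mm thick, on which the three markers stand in a row 80 mm apart along its x axis, in any order; origin under its middle, on the bench.
- block0: Wooden cube, 35 mm, loose; leave it.
- block1: Wooden cube, 35 mm, loose; leave it.
- block2: Wooden cube, 35 mm, loose; leave it.
- screwdriver: Loose screwdriver beyond the rig; leave it.
- spool: Loose aluminium spool, 64 mm across, 30 mm high; leave it.
- screw_cup: Loose grey cup, 70 mm across, 50 mm high; leave it.

How it is judged:
On the way, in this order (a step that is already met when the one before it is completed fails the run):
1. the wheel is brought into the middle of its rub on the shoe (contact force between wheel and frame above 6 N), for 0.2 s.
2. with the wheel in the rub, the red marker stands on the wheel at the pointer (contact force between wheel and frame above 6 N and horizontal distance between marker_red_mid and mark_spot below 0.012 m and z of marker_red_mid in the frame of mark_spot between 0.008 and 0.016 m and angle between marker_red_mid's own z axis and vertical below 0.12 rad), for 0.2 s.
At the end, for the whole second after the job is handed in: The wheel stands still with its high spot pressed on the brake shoe by more than 6 N (within about 0.15 rad of the middle of the rub), and the red marker stands upright and at rest on the wheel's top face, its centre within 12 mm of the marked point in front of the pointer (all of step 2 and linear speed of marker_red below 0.02 m/s and velocity of joint wheel between -0.05 and 0.05 rad/s); the robot touches nothing.
It fails at once if the knob or wheel is gripped, pushed or pressed with more than 60 N in all, both fingers added up (contact force between the fingers and wheel above 60 N).
It fails at once if the wheel is spun faster than 4 rad/s (velocity of joint wheel above 4 rad/s or velocity of joint wheel below -4 rad/s).
It fails at once if another marker or loose thing is moved by more than 20 mm (distance of any of marker_blue_mid, marker_yellow_mid, block0, block1, block2, screwdriver, spool, screw_cup from where it was at the start of the episode above 0.02 m).
It also fails if it takes over 72 s, if anything falls off the work surface, if the arm or the gripper's body presses on something with over 40 N, if the wrist force passes 120 N, or if a joint passes its speed limit or range.

## Working session

There is one attempt and no reset: what is moved stays moved. The work goes in short steps, Python scripts to look and compute and a tool call to move; the robot and the scene stay as the last step left them, time stands still between calls to the robot, and variables do not carry over. Pictures are saved under pics/ and viewed, about 8 in all and at most 12, crops included, and the job is handed in when it is done.

Besides the shell and the picture viewer there is one more tool, called after "Request:" by a JSON object that holds its "name" and its "arguments". play_rows: Moves the arm, as the interface text tells. Its arguments: {"type":"object","properties":{"rows":{"type":"array","items":{"type":"object","properties":{"dx":{"type":"number"},"dy":{"type":"number"},"dz":{"type":"number"},"twist":{"type":"number"},"claw":{"type":"number"}}}},"newtons":{"type":"number"}},"required":["rows"]}

```bash
mkdir -p pics; ls
cat > h.py <<'E'
import numpy as np, cv2
from plant import arm, vision, job
def ray(c,u,v):
    d=np.array([(u-c['cx'])/c['fx'],(v-c['cy'])/c['fy'],1.]); return np.array(c['eye']),np.array(c['rotation'])@d
def onz(c,u,v,z):
    e,d=ray(c,u,v); return e+d*(z-e[2])/d[2]
def proj(c,p):
    q=np.array(c['rotation']).T@(np.array(p)-np.array(c['eye'])); return c['fx']*q[0]/q[2]+c['cx'],c['fy']*q[1]/q[2]+c['cy']
def save(c,n): cv2.imwrite('pics/'+n,cv2.cvtColor(c['color'],cv2.COLOR_RGB2BGR))
E
python3 - <<'E'
from h import *
import pickle
s=arm.sense(); print({k:np.round(v,3) for k,v in s.items()})
for n in ['scene','side','wrist']:
    c=vision.read_camera(n); save(c,n+'0.png'); pickle.dump(c,open(n+'0.pkl','wb'))
    print(n,c['fx'],c['cx'],c['cy'],np.round(c['eye'],3),np.round(c['rotation'],3).tolist())
a=[cv2.imread(f'pics/{n}0.png') for n in ['scene','side','wrist']]
E
```

```text
pics
{'clock': np.float64(0.0), 'qpos': array([-0.023,  0.333, -0.065,  1.461,  0.022,  1.35 , -0.088]), 'joint_velocities': array([-0.   ,  0.   ,  0.   , -0.   , -0.001,  0.001,  0.   ]), 'effort': array([ 0.0000e+00, -6.2545e+01,  5.0000e-02, -3.9161e+01,  1.6000e-02,
        1.0000e-02, -0.0000e+00]), 'position': array([0.625, 0.   , 0.231]), 'ee_rot': array([-1.571e+00,  1.000e-03,  0.000e+00]), 'force': array([-0.365,  0.694, -0.365]), 'moment': array([ 0.015,  0.099, -0.015]), 'finger_gap': np.float64(1.002)}
scene 435.178209675439 320.99700705813126 199.98713587239388 [1.246 0.344 0.899] [-2.375, 0.016, 2.032]
side 465.1375685372465 317.5711300383065 199.2544969116712 [ 0.323 -0.932  0.76 ] [-2.179, 0.018, -0.239]
wrist 334.99915696063766 323.1729698304383 200.40246051536866 [0.625 0.064 0.374] [2.878, 0.002, 0.001]
```

```bash
sed -i 's/^from plant/from scipy.spatial.transform import Rotation as Ro\nfrom plant/; s/np.array(c\[.rotation.\])/Ro.from_euler("xyz",c["rotation"]).as_matrix()/g' h.py; cat h.py | sed -n 4,10p
```

```text
def ray(c,u,v):
    d=np.array([(u-c['cx'])/c['fx'],(v-c['cy'])/c['fy'],1.]); return np.array(c['eye']),Ro.from_euler("xyz",c["rotation"]).as_matrix()@d
def onz(c,u,v,z):
    e,d=ray(c,u,v); return e+d*(z-e[2])/d[2]
def proj(c,p):
    q=Ro.from_euler("xyz",c["rotation"]).as_matrix().T@(np.array(p)-np.array(c['eye'])); return c['fx']*q[0]/q[2]+c['cx'],c['fy']*q[1]/q[2]+c['cy']
def save(c,n): cv2.imwrite('pics/'+n,cv2.cvtColor(c['color'],cv2.COLOR_RGB2BGR))
```

View pics/scene0.png

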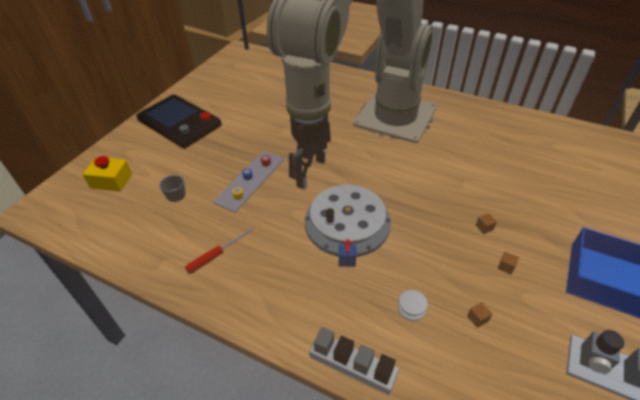

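View pics/side0.png

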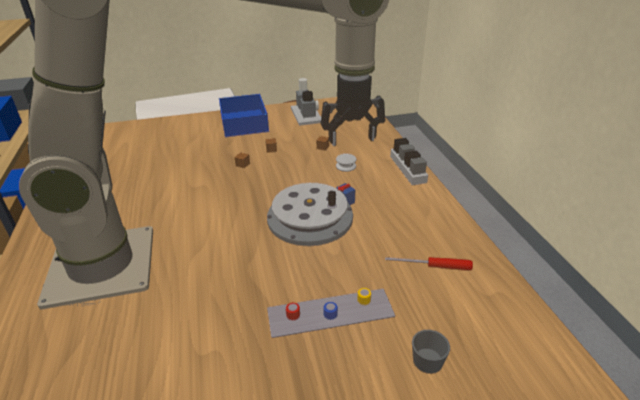

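```bash
cat > m.py <<'E'
from h import *
import pickle
S,D=[pickle.load(open(n+'0.pkl','rb')) for n in ['scene','side']]
def blob(c,lo,hi,box):
    h=cv2.cvtColor(c['color'],cv2.COLOR_RGB2HSV); m=cv2.inRange(h,lo,hi)
    if lo[0]==0 and lo[1]>0: m|=cv2.inRange(h,(172,)+lo[1:],(180,)+hi[1:])
    u0,v0,u1,v1=box; k=np.zeros_like(m); k[v0:v1,u0:u1]=m[v0:v1,u0:u1]
    n,l,st,ce=cv2.connectedComponentsWithStats(k); i=1+st[1:,4].argmax(); return ce[i],st[i]
def two(a,b):
    (e1,d1),(e2,d2)=ray(S,*a),ray(D,*b); t=np.linalg.lstsq(np.c_[d1,-d2],e2-e1,rcond=None)[0]
    p,q=e1+d1*t[0],e2+d2*t[1]; return (p+q)/2,np.linalg.norm(p-q)
R=((0,120,60),(8,255,255));B=((105,90,50),(130,255,255));Y=((18,120,80),(35,255,255));K=((0,0,0),(180,255,55));
items={'hub':(((8,60,60),(25,255,255)),(335,200,360,222),(300,195,320,210)),
'red':(R,(255,150,278,172),(280,300,303,322)),'blue':(B,(238,165,258,185),(320,300,342,322)),'yel':(Y,(228,184,248,203),(354,286,376,308)),
'knob':(K,(318,203,340,227),(324,186,342,212)),'ptr':(R,(338,236,358,256),(334,180,358,198)),'hous':(B,(330,236,365,270),(336,180,362,206))}
for n,(c,b1,b2) in items.items():
    a,sa=blob(S,*c,b1); b,sb=blob(D,*c,b2); p,e=two(a,b); print(n,a.round(1),sa[4],b.round(1),sb[4],p.round(3),'gap',e.round(4))
E
python3 m.py
```

```text
hub [347.6 208.8] 30 [309.3 200.5] 22 [0.526 0.05  0.058] gap 0.001
red [265.6 161.7] 44 [292.5 311.9] 150 [ 0.416 -0.275  0.014] gap 0.0007
blue [247.1 174.4] 33 [330.  311.2] 139 [ 0.491 -0.294  0.016] gap 0.0002
yel [237.9 194.1] 71 [363.6 296.1] 172 [ 0.572 -0.272  0.016] gap 0.0007
knob [329.2 216.3] 36 [329.7 197.2] 6 [0.579 0.025 0.073] gap 0.0071
ptr [347.3 244.7] 54 [343.5 186.8] 45 [0.633 0.096 0.054] gap 0.0022
hous [346.9 250.6] 124 [347.9 190.5] 41 [0.644 0.098 0.041] gap 0.0084
```

View pics/wrist0.png

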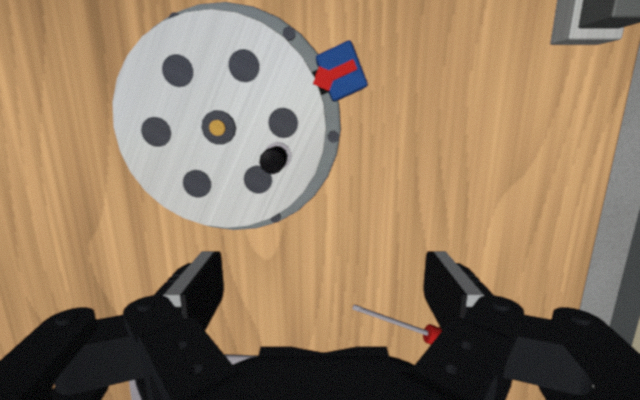

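Run:
```python
from h import *
import pickle
c=pickle.load(open('wrist0.pkl','rb'))
hsv=cv2.cvtColor(c['color'],cv2.COLOR_RGB2HSV)
h=onz(c,217,128,.055); t=onz(c,314,84,.056); r=onz(c,356,66,.056); k=onz(c,274,158,.095)
L=onz(c,113,115,.052);Rr=onz(c,327,128,.052)
m=((hsv[...,1]<60)&(hsv[...,2]>140)).astype(np.uint8); m[240:]=0;m[:,340:]=0
cs=max(cv2.findContours(m,0,2)[0],key=cv2.contourArea); hull=cv2.convexHull(cs)[:,0]
P=np.array([onz(c,*p,.052)[:2] for p in hull.astype(float)])
A=np.c_[2*P,np.ones(len(P))]; s=np.linalg.lstsq(A,(P**2).sum(1),rcond=None)[0]; rad=np.sqrt(s[2]+s[0]**2+s[1]**2)
print('circ',s[:2].round(4),rad.round(4),'res',(np.hypot(*(P-s[:2]).T)-rad).std().round(4))
print('hub',h.round(4),'tip',t.round(4),np.hypot(*(t-h)[:2]).round(4),'rear',r.round(4),'knob',k.round(4),np.hypot(*(k-h)[:2]).round(4))
az=lambda v:np.arctan2(v[1],v[0]); print('ptr az',az(t-h),az(r-h),'knob az',az(k-h))
```

```text
circ [0.5268 0.049 ] 0.0999 res 0.0003
hub [0.5255 0.0482 0.055 ] tip [0.6163 0.0871 0.056 ] 0.0988 rear [0.6537 0.1022 0.056 ] knob [0.5836 0.0258 0.095 ] 0.0623
ptr az 0.4042471669210936 0.3986476709008603 knob az -0.3686801339926942
```

Request:
{"name": "play_rows", "arguments": {"rows": [{"dx": -0.02, "dz": 0.013, "dy": 0.04, "twist": 0.17, "claw": 1}, {"dx": -0.043, "dz": 0.026, "dy": 0.08, "twist": 0.34}, {"dx": -0.043, "dz": 0.026, "dy": 0.08, "twist": 0.51}, {"dx": -0.043, "dz": 0.026, "dy": 0.08, "twist": 0.68}, {"dx": -0.043, "dz": 0.026, "dy": 0.08, "twist": 0.85}, {"dx": -0.043, "dz": 0.026, "dy": 0.08, "twist": 1.02}, {"dx": -0.043, "dz": 0.026, "dy": 0.08, "twist": 1.17}, {"dx": -0.043, "dz": 0.026, "dy": 0.08, "twist": 1.17}]}}

```text
schema error: expected keys dx, dy, dz, twist, claw
```

All keys are needed in each row.

Request:
{"name": "play_rows", "arguments": {"rows": [{"dx": -0.02, "dz": 0.013, "dy": 0.04, "twist": 0.17, "claw": 1}, {"dx": -0.043, "dz": 0.026, "dy": 0.08, "twist": 0.34, "claw": 1}, {"dx": -0.043, "dz": 0.026, "dy": 0.08, "twist": 0.51, "claw": 1}, {"dx": -0.043, "dz": 0.026, "dy": 0.08, "twist": 0.68, "claw": 1}, {"dx": -0.043, "dz": 0.026, "dy": 0.08, "twist": 0.85, "claw": 1}, {"dx": -0.043, "dz": 0.026, "dy": 0.08, "twist": 1.02, "claw": 1}, {"dx": -0.043, "dz": 0.026, "dy": 0.08, "twist": 1.17, "claw": 1}, {"dx": -0.043, "dz": 0.026, "dy": 0.08, "twist": 1.17, "claw": 1}], "newtons": 20}}

```text
clock: 1.15
position: [0.5819, 0.0261, 0.1511]
ee_rot: [-1.571, 0.0, -1.169]
force: [-0.8, 0.1, 0.0]
finger_gap: 1.003
```

Request:
{"name": "play_rows", "arguments": {"rows": [{"dx": 0, "dz": 0, "dy": 0.045, "twist": 0, "claw": 1}, {"dx": 0, "dz": 0, "dy": 0.091, "twist": 0, "claw": 1}, {"dx": 0, "dz": 0, "dy": 0.091, "twist": 0, "claw": 0.6}, {"dx": 0, "dz": 0, "dy": 0.091, "twist": 0, "claw": 0.4}, {"dx": 0, "dz": 0, "dy": 0.091, "twist": 0, "claw": 0.3}, {"dx": 0, "dz": 0, "dy": 0.091, "twist": 0, "claw": 0.2}, {"dx": 0, "dz": 0, "dy": 0.091, "twist": 0, "claw": 0.2}, {"dx": 0, "dz": 0, "dy": 0.091, "twist": 0, "claw": 0.2}], "newtons": 20}}

```text
clock: 2.15
position: [0.5837, 0.0259, 0.0624]
ee_rot: [-1.567, -0.001, -1.17]
force: [0.7, -1.3, 8.6]
finger_gap: 0.248
```

Run:
```python
import numpy as np
t0=-.78
f=lambda t:np.array([-60*np.sin(t),60*np.cos(t)])
def call(t0,n,s=.05): 
    return ' '.join('(%.1f,%.1f)'%tuple(f(t0-s*i)-f(t0)) for i in range(1,n+1))
print('dx,dz mm'); print(-.78,call(-.78,10,.055))
for k in range(18):
    t=-1.33-.2*k; print(round(t,2),call(t,4))
```

```text
dx,dz mm
-0.78 (2.3,-2.4) (4.4,-4.9) (6.4,-7.5) (8.3,-10.2) (10.0,-13.1) (11.5,-16.0) (12.9,-19.0) (14.1,-22.0) (15.2,-25.2) (16.1,-28.3)
-1.33 (0.6,-2.9) (1.1,-5.9) (1.5,-8.9) (1.7,-11.9)
-1.53 (0.0,-3.0) (-0.1,-6.0) (-0.3,-9.0) (-0.7,-12.0)
-1.73 (-0.5,-2.9) (-1.2,-5.9) (-2.1,-8.7) (-3.1,-11.6)
-1.93 (-1.1,-2.8) (-2.4,-5.5) (-3.8,-8.2) (-5.3,-10.7)
-2.13 (-1.7,-2.5) (-3.4,-4.9) (-5.3,-7.2) (-7.3,-9.5)
-2.33 (-2.1,-2.1) (-4.3,-4.1) (-6.7,-6.0) (-9.1,-7.8)
-2.53 (-2.5,-1.7) (-5.1,-3.2) (-7.7,-4.6) (-10.4,-5.9)
-2.73 (-2.8,-1.1) (-5.6,-2.1) (-8.5,-3.0) (-11.4,-3.7)
-2.93 (-2.9,-0.6) (-5.9,-1.0) (-8.9,-1.2) (-11.9,-1.3)
-3.13 (-3.0,0.0) (-6.0,0.2) (-9.0,0.6) (-11.9,1.1)
-3.33 (-2.9,0.6) (-5.8,1.4) (-8.7,2.3) (-11.5,3.4)
-3.53 (-2.7,1.2) (-5.4,2.5) (-8.0,4.0) (-10.6,5.6)
-3.73 (-2.5,1.7) (-4.8,3.6) (-7.1,5.5) (-9.3,7.6)
-3.93 (-2.1,2.2) (-4.0,4.5) (-5.8,6.8) (-7.6,9.3)
-4.13 (-1.6,2.5) (-3.0,5.2) (-4.4,7.9) (-5.6,10.6)
-4.33 (-1.0,2.8) (-2.0,5.7) (-2.7,8.6) (-3.3,11.5)
-4.53 (-0.5,3.0) (-0.8,5.9) (-1.0,8.9) (-1.0,11.9)
-4.73 (0.1,3.0) (0.4,6.0) (0.8,9.0) (1.4,11.9)
```

Request:
{"name": "play_rows", "arguments": {"rows": [{"dx": 0.0023, "dy": 0, "dz": -0.0024, "twist": 0, "claw": 0.2}, {"dx": 0.0044, "dy": 0, "dz": -0.0049, "twist": 0, "claw": 0.2}, {"dx": 0.0064, "dy": 0, "dz": -0.0075, "twist": 0, "claw": 0.2}, {"dx": 0.0083, "dy": 0, "dz": -0.0102, "twist": 0, "claw": 0.2}, {"dx": 0.01, "dy": 0, "dz": -0.0131, "twist": 0, "claw": 0.2}, {"dx": 0.0115, "dy": 0, "dz": -0.016, "twist": 0, "claw": 0.2}, {"dx": 0.0129, "dy": 0, "dz": -0.019, "twist": 0, "claw": 0.2}, {"dx": 0.0141, "dy": 0, "dz": -0.022, "twist": 0, "claw": 0.2}, {"dx": 0.0152, "dy": 0, "dz": -0.0252, "twist": 0, "claw": 0.2}, {"dx": 0.0161, "dy": 0, "dz": -0.0283, "twist": 0, "claw": 0.2}]}}

```text
clock: 3.4
position: [0.5633, 0.0018, 0.0623]
ee_rot: [-1.567, 0.001, -1.169]
force: [-2.1, 4.2, 10.4]
finger_gap: 0.245
```

Request:
{"name": "play_rows", "arguments": {"rows": [{"dx": 0.0006, "dy": 0, "dz": -0.0029, "twist": 0, "claw": 0.2}, {"dx": 0.0011, "dy": 0, "dz": -0.0059, "twist": 0, "claw": 0.2}, {"dx": 0.0015, "dy": 0, "dz": -0.0089, "twist": 0, "claw": 0.2}, {"dx": 0.0017, "dy": 0, "dz": -0.0119, "twist": 0, "claw": 0.2}]}}

```text
clock: 3.9
position: [0.5548, -0.003, 0.0624]
ee_rot: [-1.563, 0.0, -1.167]
force: [7.3, 9.1, 1.8]
finger_gap: 0.251
```

Request:
{"name": "play_rows", "arguments": {"rows": [{"dx": 0.0, "dy": 0, "dz": -0.003, "twist": 0, "claw": 0.2}, {"dx": -0.0001, "dy": 0, "dz": -0.006, "twist": 0, "claw": 0.2}, {"dx": -0.0003, "dy": 0, "dz": -0.009, "twist": 0, "claw": 0.2}, {"dx": -0.0007, "dy": 0, "dz": -0.012, "twist": 0, "claw": 0.2}]}}

```text
clock: 4.4
position: [0.5429, -0.0072, 0.0624]
ee_rot: [-1.565, 0.001, -1.168]
force: [3.6, 8.6, 6.4]
finger_gap: 0.252
```

Request:
{"name": "play_rows", "arguments": {"rows": [{"dx": -0.0005, "dy": 0, "dz": -0.0029, "twist": 0, "claw": 0.2}, {"dx": -0.0012, "dy": 0, "dz": -0.0059, "twist": 0, "claw": 0.2}, {"dx": -0.0021, "dy": 0, "dz": -0.0087, "twist": 0, "claw": 0.2}, {"dx": -0.0031, "dy": 0, "dz": -0.0116, "twist": 0, "claw": 0.2}]}}

```text
clock: 4.9
position: [0.5305, -0.0088, 0.0623]
ee_rot: [-1.566, 0.001, -1.167]
force: [0.7, 9.7, 8.0]
finger_gap: 0.248
```

Request:
{"name": "play_rows", "arguments": {"rows": [{"dx": -0.0017, "dy": 0, "dz": 0.0007, "twist": 0, "claw": 0.2}, {"dx": -0.0007, "dy": 0, "dz": 0.0035, "twist": 0, "claw": 0.2}, {"dx": 0.0001, "dy": 0, "dz": 0.0064, "twist": 0, "claw": 0.2}]}}

```text
clock: 5.28
position: [0.5361, -0.0083, 0.0623]
ee_rot: [-1.567, -0.0, -1.169]
force: [-1.5, 2.8, 10.5]
finger_gap: 0.251
```

Request:
{"name": "play_rows", "arguments": {"rows": [{"dx": 0.0007, "dy": 0, "dz": 0.0029, "twist": 0, "claw": 0.2}]}}

```text
clock: 5.4
position: [0.539, -0.0079, 0.0623]
ee_rot: [-1.568, -0.0, -1.169]
force: [-4.3, 1.4, 11.8]
finger_gap: 0.249
```

Request:
{"name": "play_rows", "arguments": {"rows": [{"dx": 0.0006, "dy": 0, "dz": 0.0029, "twist": 0, "claw": 0.2}]}}

```text
clock: 5.52
position: [0.5408, -0.0076, 0.0622]
ee_rot: [-1.57, 0.001, -1.169]
force: [-9.2, 1.5, 17.5]
finger_gap: 0.255
```

Request:
{"name": "play_rows", "arguments": {"rows": [{"dx": 0.0004, "dy": 0, "dz": 0.003, "twist": 0, "claw": 0.2}]}}

```text
clock: 5.65
position: [0.5434, -0.007, 0.0622]
ee_rot: [-1.571, 0.001, -1.17]
force: [-10.9, 0.9, 17.7]
finger_gap: 0.25
```

Request:
{"name": "play_rows", "arguments": {"rows": [{"dx": 0.0003, "dy": 0, "dz": 0.003, "twist": 0, "claw": 0.2}]}}

```text
clock: 5.78
position: [0.5461, -0.0063, 0.0622]
ee_rot: [-1.571, 0.001, -1.17]
force: [-10.6, 0.9, 17.6]
finger_gap: 0.249
```

Request:
{"name": "play_rows", "arguments": {"rows": [{"dx": 0.0001, "dy": 0, "dz": 0.003, "twist": 0, "claw": 0.2}]}}

```text
clock: 5.9
position: [0.5489, -0.0054, 0.0622]
ee_rot: [-1.571, 0.001, -1.17]
force: [-10.5, -0.5, 18.6]
finger_gap: 0.249
```

Request:
{"name": "play_rows", "arguments": {"rows": [{"dx": 0.0, "dy": 0, "dz": 0.003, "twist": 0, "claw": 0.2}]}}

```text
clock: 6.02
position: [0.5517, -0.0044, 0.0622]
ee_rot: [-1.571, 0.0, -1.17]
force: [-10.3, -1.4, 17.3]
finger_gap: 0.245
```

Request:
{"name": "play_rows", "arguments": {"rows": [{"dx": -0.0002, "dy": 0, "dz": 0.003, "twist": 0, "claw": 0.2}]}}

```text
clock: 6.15
position: [0.5546, -0.0031, 0.0623]
ee_rot: [-1.57, 0.0, -1.17]
force: [-8.3, -0.1, 16.3]
finger_gap: 0.249
```

Request:
{"name": "play_rows", "arguments": {"rows": [{"dx": -0.0003, "dy": 0, "dz": 0.003, "twist": 0, "claw": 0.2}]}}

```text
clock: 6.28
position: [0.5575, -0.0016, 0.0623]
ee_rot: [-1.57, -0.0, -1.17]
force: [-6.1, -0.5, 13.5]
finger_gap: 0.251
```

Request:
{"name": "play_rows", "arguments": {"rows": [{"dx": -0.0005, "dy": 0, "dz": 0.003, "twist": 0, "claw": 0.2}]}}

```text
clock: 6.4
position: [0.5604, 0.0, 0.0623]
ee_rot: [-1.569, -0.0, -1.17]
force: [-4.3, -0.5, 12.4]
finger_gap: 0.25
```

Request:
{"name": "play_rows", "arguments": {"rows": [{"dx": -0.0006, "dy": 0, "dz": 0.0029, "twist": 0, "claw": 0.2}]}}

```text
clock: 6.52
position: [0.5632, 0.0018, 0.0623]
ee_rot: [-1.569, -0.001, -1.17]
force: [-2.0, 0.8, 10.3]
finger_gap: 0.253
```

Request:
{"name": "play_rows", "arguments": {"rows": [{"dx": -0.0007, "dy": 0, "dz": 0.0029, "twist": 0, "claw": 0.2}, {"dx": 0.0, "dy": 0, "dz": 0.0, "twist": 0, "claw": 0.2}, {"dx": 0.0006, "dy": 0, "dz": -0.0029, "twist": 0, "claw": 0.2}]}}

```text
clock: 6.9
position: [0.5621, 0.0011, 0.0624]
ee_rot: [-1.565, -0.001, -1.169]
force: [6.7, 4.1, 1.8]
finger_gap: 0.253
```

Request:
{"name": "play_rows", "arguments": {"rows": [{"dx": 0.0005, "dy": 0, "dz": -0.003, "twist": 0, "claw": 0.2}]}}

```text
clock: 7.02
position: [0.5601, -0.0001, 0.0625]
ee_rot: [-1.564, -0.001, -1.169]
force: [8.0, 3.9, 0.5]
finger_gap: 0.245
```

Request:
{"name": "play_rows", "arguments": {"rows": [{"dx": 0.0003, "dy": 0, "dz": -0.003, "twist": 0, "claw": 0.2}]}}

```text
clock: 7.15
position: [0.5577, -0.0015, 0.0625]
ee_rot: [-1.563, -0.001, -1.169]
force: [8.8, 4.8, 0.6]
finger_gap: 0.251
```

Request:
{"name": "play_rows", "arguments": {"rows": [{"dx": 0.0002, "dy": 0, "dz": -0.003, "twist": 0, "claw": 0.2}]}}

```text
clock: 7.28
position: [0.5551, -0.0028, 0.0625]
ee_rot: [-1.563, -0.001, -1.169]
force: [9.2, 4.5, 0.8]
finger_gap: 0.25
```

Request:
{"name": "play_rows", "arguments": {"rows": [{"dx": 0.0, "dy": 0, "dz": -0.003, "twist": 0, "claw": 0.2}]}}

```text
clock: 7.4
position: [0.5523, -0.004, 0.0624]
ee_rot: [-1.563, -0.001, -1.169]
force: [8.7, 3.3, 0.2]
finger_gap: 0.251
```

Request:
{"name": "play_rows", "arguments": {"rows": [{"dx": -0.0001, "dy": 0, "dz": -0.003, "twist": 0, "claw": 0.2}]}}

```text
clock: 7.52
position: [0.5493, -0.0052, 0.0624]
ee_rot: [-1.564, -0.001, -1.169]
force: [7.3, 3.9, 2.5]
finger_gap: 0.248
```

Request:
{"name": "play_rows", "arguments": {"rows": [{"dx": -0.0003, "dy": 0, "dz": -0.003, "twist": 0, "claw": 0.2}]}}

```text
clock: 7.65
position: [0.5462, -0.0062, 0.0624]
ee_rot: [-1.564, -0.001, -1.169]
force: [7.0, 2.8, 2.8]
finger_gap: 0.25
```

Request:
{"name": "play_rows", "arguments": {"rows": [{"dx": -0.0004, "dy": 0, "dz": -0.003, "twist": 0, "claw": 0.2}]}}

```text
clock: 7.78
position: [0.543, -0.007, 0.0624]
ee_rot: [-1.565, -0.001, -1.169]
force: [4.1, 2.8, 5.7]
finger_gap: 0.249
```

Request:
{"name": "play_rows", "arguments": {"rows": [{"dx": -0.0006, "dy": 0, "dz": -0.0029, "twist": 0, "claw": 0.2}]}}

```text
clock: 7.9
position: [0.5398, -0.0077, 0.0624]
ee_rot: [-1.565, -0.001, -1.169]
force: [3.6, 4.0, 6.2]
finger_gap: 0.253
```

Request:
{"name": "play_rows", "arguments": {"rows": [{"dx": -0.0007, "dy": 0, "dz": -0.0029, "twist": 0, "claw": 0.2}]}}

```text
clock: 8.02
position: [0.5364, -0.0083, 0.0623]
ee_rot: [-1.566, -0.0, -1.169]
force: [0.3, 3.8, 8.5]
finger_gap: 0.251
```

Request:
{"name": "play_rows", "arguments": {"rows": [{"dx": -0.0009, "dy": 0, "dz": -0.0029, "twist": 0, "claw": 0.2}]}}

```text
clock: 8.15
position: [0.5334, -0.0085, 0.0624]
ee_rot: [-1.566, -0.0, -1.169]
force: [1.3, 3.5, 8.5]
finger_gap: 0.25
```

Run:
```python
import numpy as np
from scipy.optimize import least_squares
A=np.array([[.5361,-.0083,-1.5,2.8],[.539,-.0079,-4.3,1.4],[.5408,-.0076,-9.2,1.5],[.5434,-.007,-10.9,.9],[.5461,-.0063,-10.6,.9],[.5489,-.0054,-10.5,-.5],[.5517,-.0044,-10.3,-1.4],[.5546,-.0031,-8.3,-.1],[.5575,-.0016,-6.1,-.5],[.5604,0,-4.3,-.5],[.5632,.0018,-2,.8]])
B=np.array([[.5621,.0011,6.7,4.1],[.5601,-.0001,8,3.9],[.5577,-.0015,8.8,4.8],[.5551,-.0028,9.2,4.5],[.5523,-.004,8.7,3.3],[.5493,-.0052,7.3,3.9],[.5462,-.0062,7,2.8],[.543,-.007,4.1,2.8],[.5398,-.0077,3.6,4],[.5364,-.0083,.3,3.8],[.5334,-.0085,1.3,3.5]])
P=np.r_[A,B][:,:2]
c=least_squares(lambda c:np.hypot(*(P-c).T)-.06,[.527,.05]).x; print('c',c.round(4))
for X in (A,B):
    az=np.arctan2(*(X[:,:2]-c).T[::-1]); ft=-np.sin(az)*X[:,2]+np.cos(az)*X[:,3]
    w=np.clip(abs(ft)-1,0,None)
    print(np.c_[az-.4,ft].round(2).tolist(),'centroid',((az-.4)*w).sum()/w.sum())
```

```text
c [0.5293 0.0513]
[[-1.86, -1.17], [-1.81, -4.02], [-1.78, -8.74], [-1.73, -10.38], [-1.69, -9.92], [-1.64, -10.09], [-1.59, -10.08], [-1.54, -7.57], [-1.48, -5.62], [-1.43, -3.94], [-1.37, -1.2]] centroid -1.64488394315553
[[-1.39, 7.85], [-1.43, 8.87], [-1.48, 10.02], [-1.53, 10.24], [-1.58, 9.3], [-1.63, 8.18], [-1.68, 7.51], [-1.74, 4.63], [-1.79, 4.25], [-1.85, 0.75], [-1.9, 1.54]] centroid -1.5570093118923023
```

Request:
{"name": "play_rows", "arguments": {"rows": [{"dx": 0.0007, "dy": 0, "dz": 0.0029, "twist": 0, "claw": 0.2}, {"dx": 0.0013, "dy": 0, "dz": 0.0058, "twist": 0, "claw": 0.2}, {"dx": 0.0017, "dy": 0, "dz": 0.0088, "twist": 0, "claw": 0.2}, {"dx": 0.002, "dy": 0, "dz": 0.0118, "twist": 0, "claw": 0.2}, {"dx": 0.0021, "dy": 0, "dz": 0.0148, "twist": 0, "claw": 0.2}, {"dx": 0.0021, "dy": 0, "dz": 0.0148, "twist": 0, "claw": 0.2}, {"dx": 0.0021, "dy": 0, "dz": 0.0148, "twist": 0, "claw": 0.2}, {"dx": 0.0021, "dy": 0, "dz": 0.0148, "twist": 0, "claw": 0.2}]}}

```text
clock: 9.15
position: [0.5471, -0.0059, 0.0623]
ee_rot: [-1.568, -0.001, -1.17]
force: [-3.5, -0.8, 12.1]
finger_gap: 0.249
```

Request:
{"name": "play_rows", "arguments": {"rows": [{"dx": 0.0001, "dy": 0, "dz": 0.0025, "twist": 0, "claw": 0.2}, {"dx": 0.0001, "dy": 0, "dz": 0.0045, "twist": 0, "claw": 0.2}, {"dx": 0.0001, "dy": 0, "dz": 0.0045, "twist": 0, "claw": 0.2}, {"dx": 0.0001, "dy": 0, "dz": 0.0045, "twist": 0, "claw": 0.2}]}}

```text
clock: 9.65
position: [0.551, -0.0045, 0.0623]
ee_rot: [-1.569, -0.001, -1.17]
force: [-4.9, -1.9, 12.4]
finger_gap: 0.245
```

Request:
{"name": "play_rows", "arguments": {"rows": [{"dx": 0, "dy": 0, "dz": 0.0045, "twist": 0, "claw": 0.35}, {"dx": 0, "dy": 0, "dz": 0.0, "twist": 0, "claw": 0.6}, {"dx": 0, "dy": 0, "dz": 0.0, "twist": 0, "claw": 0.9}, {"dx": 0, "dy": -0.06, "dz": 0.0, "twist": 0, "claw": 0.9}, {"dx": 0, "dy": -0.12, "dz": 0, "twist": 0, "claw": 0.9}, {"dx": 0, "dy": -0.12, "dz": 0, "twist": 0, "claw": 0.9}]}}

```text
clock: 10.4
position: [0.5528, -0.0041, 0.1855]
ee_rot: [-1.563, -0.003, -1.17]
force: [0.7, 0.2, -1.7]
finger_gap: 0.902
```

Run:
```python
from h import *
import pickle
c=vision.read_camera('wrist'); pickle.dump(c,open('wrist1.pkl','wb')); save(c,'wrist1.png')
```

```text
(no output)
```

View pics/wrist1.png

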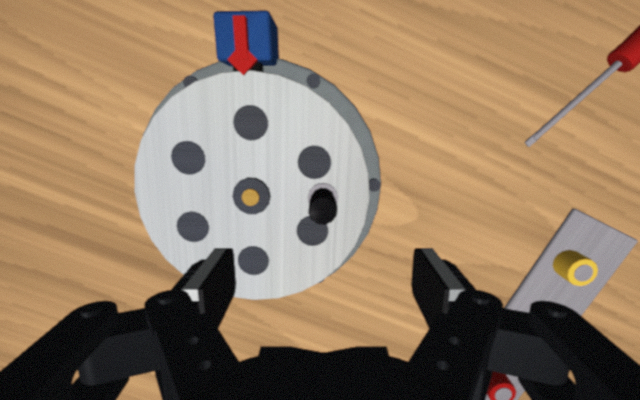

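```bash
cat > wa.py <<'E'
from h import *
import pickle,sys
def wheel(c,box):
    hsv=cv2.cvtColor(c['color'],cv2.COLOR_RGB2HSV)
    m=((hsv[...,1]<60)&(hsv[...,2]>140)).astype(np.uint8); k=np.zeros_like(m); u0,v0,u1,v1=box; k[v0:v1,u0:u1]=m[v0:v1,u0:u1]
    cs=max(cv2.findContours(k,0,2)[0],key=cv2.contourArea); hull=cv2.convexHull(cs)
    P=np.array([onz(c,*p,.052)[:2] for p in hull[:,0].astype(float)])
    ctr=P.mean(0)
    for _ in range(5):
        r=abs(np.hypot(*(P-ctr).T)-.1)<.003 if _ else np.ones(len(P),bool)
        A=np.c_[2*P[r],np.ones(r.sum())]; s=np.linalg.lstsq(A,(P[r]**2).sum(1),rcond=None)[0]; ctr=s[:2]
    ins=cv2.fillConvexPoly(np.zeros_like(m),hull,1)
    d=((hsv[...,2]<110)&(ins>0)).astype(np.uint8)
    n,l,st,ce=cv2.connectedComponentsWithStats(d); H=[]
    for i in range(1,n):
        p=onz(c,*ce[i],.052)[:2]-ctr; R=np.hypot(*p)
        if 150<st[i,4]<1300 and abs(R-.058)<.006: H.append([R,np.arctan2(p[1],p[0]),st[i,4]])
    return ctr,np.sqrt(s[2]+ctr@ctr),np.array(H)
if __name__=='__main__':
    for f,box,tip in (('wrist0',(100,0,340,240),(314,84)),('wrist1',(125,50,385,305),(243,74))):
        c=pickle.load(open(f+'.pkl','rb')); ctr,r,H=wheel(c,box); t=onz(c,*tip,.056)[:2]-ctr
        print(f,ctr.round(4),r.round(4),'ptr az',np.arctan2(t[1],t[0]).round(3),'hyp',np.hypot(*t).round(4)); print(H.round(3).tolist(), 'mod60',((H[:,1])%(np.pi/3)).round(3))
E
python3 wa.py
```

```text
wrist0 [0.5268 0.049 ] 0.0999 ptr az 0.402 hyp 0.0973
[[0.06, 1.121, 734.0], [0.06, 2.164, 739.0], [0.06, 0.071, 642.0], [0.061, -3.074, 642.0], [0.058, -0.76, 1146.0], [0.06, -2.029, 568.0]] mod60 [0.074 0.07  0.071 0.068 0.287 0.065]
wrist1 [0.5269 0.0489] 0.1 ptr az 0.411 hyp 0.0964
[[0.06, 0.372, 877.0], [0.061, 1.417, 816.0], [0.06, -0.681, 800.0], [0.061, 2.457, 690.0], [0.06, -2.782, 634.0]] mod60 [0.372 0.369 0.367 0.363 0.36 ]
```

Request:
{"name": "play_rows", "arguments": {"rows": [{"dx": 0.033, "dy": 0, "dz": -0.038, "twist": 0, "claw": 0.8}, {"dx": 0.066, "dy": 0, "dz": -0.077, "twist": 0, "claw": 0.8}, {"dx": 0.099, "dy": 0, "dz": -0.115, "twist": 0, "claw": 0.8}, {"dx": 0.132, "dy": 0, "dz": -0.153, "twist": 0, "claw": 0.8}, {"dx": 0.165, "dy": 0, "dz": -0.192, "twist": 0, "claw": 0.8}, {"dx": 0.1965, "dy": 0, "dz": -0.23, "twist": 0, "claw": 0.8}, {"dx": 0.1965, "dy": 0, "dz": -0.23, "twist": 0, "claw": 0.8}, {"dx": 0.1965, "dy": 0, "dz": -0.23, "twist": 0, "claw": 0.8}]}}

```text
clock: 11.45
position: [0.415, -0.274, 0.1794]
ee_rot: [-1.572, 0.001, -1.17]
force: [0.7, 0.3, 0.2]
finger_gap: 0.8
```

Run:
```python
from h import *
import pickle
c1=pickle.load(open('wrist1.pkl','rb')); print('knob top',onz(c1,323,209,.095).round(4))
c=vision.read_camera('wrist'); pickle.dump(c,open('wrist2.pkl','wb')); save(c,'wrist2.png')
print(arm.sense()['position'],arm.sense()['ee_rot'],np.round(c['eye'],3))
```

```text
knob top [ 0.5503 -0.0068  0.095 ]
[ 0.41545198 -0.27351585  0.1795323 ] [-1.57144245e+00  1.20417516e-03 -1.16839567e+00] [ 0.476 -0.25   0.323]
```

View pics/wrist2.png

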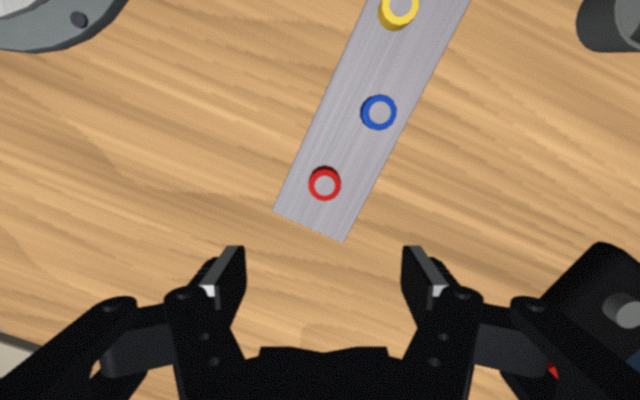

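Run:
```python
from h import *
import pickle
c=pickle.load(open('wrist2.pkl','rb')); h=cv2.cvtColor(c['color'],cv2.COLOR_RGB2HSV)
m=cv2.inRange(h,(0,120,60),(8,255,255))|cv2.inRange(h,(172,120,60),(180,255,255)); m[:150]=0;m[220:]=0;m[:,:290]=0;m[:,360:]=0
k=max(cv2.findContours(m,0,2)[0],key=cv2.contourArea); (u,v),r=cv2.minEnclosingCircle(k); print(u,v,r,cv2.boundingRect(k))
g=cv2.inRange(h,(0,0,120),(180,80,255)); g[:170]=0; g[198:]=0; g[:,:310]=0; g[:,340:]=0
a=onz(c,324.7,184.5,.030); print('red',a.round(4))
p=arm.sense()['position']; d=a[:2]-p[:2]; y=-1.17
print('dx %.4f dz %.4f'%(d@[np.cos(y),np.sin(y)], d@[-np.sin(y),np.cos(y)]))
```

```text
324.0576171875 183.03903198242188 17.07192611694336 (309, 166, 32, 35)
red [ 0.4169 -0.2758  0.03  ]
dx 0.0027 dz 0.0005
```

Request:
{"name": "play_rows", "arguments": {"rows": [{"dx": 0.0025, "dy": 0.05, "dz": 0.0005, "twist": 0, "claw": 0.8}, {"dx": 0.0025, "dy": 0.1, "dz": 0.0005, "twist": 0, "claw": 0.8}, {"dx": 0.0025, "dy": 0.14, "dz": 0.0005, "twist": 0, "claw": 0.8}, {"dx": 0.0025, "dy": 0.1715, "dz": 0.0005, "twist": 0, "claw": 0.8}, {"dx": 0.0025, "dy": 0.1715, "dz": 0.0005, "twist": 0, "claw": 0.8}, {"dx": 0.0025, "dy": 0.1715, "dz": 0.0005, "twist": 0, "claw": 0.6}, {"dx": 0.0025, "dy": 0.1715, "dz": 0.0005, "twist": 0, "claw": 0.45}, {"dx": 0.0025, "dy": 0.1715, "dz": 0.0005, "twist": 0, "claw": 0.3}, {"dx": 0.0025, "dy": 0.1715, "dz": 0.0005, "twist": 0, "claw": 0.25}, {"dx": 0.0025, "dy": 0.1715, "dz": 0.0005, "twist": 0, "claw": 0.25}], "newtons": 25}}

```text
clock: 12.75
position: [0.4175, -0.2771, 0.0101]
ee_rot: [-1.569, -0.001, -1.17]
force: [-1.1, 1.8, 7.0]
finger_gap: 0.339
```

Request:
{"name": "play_rows", "arguments": {"rows": [{"dx": 0, "dy": -0.03, "dz": 0, "twist": 0, "claw": 0.25}, {"dx": 0, "dy": -0.08, "dz": 0, "twist": 0, "claw": 0.25}, {"dx": 0, "dy": -0.13, "dz": 0, "twist": 0, "claw": 0.25}, {"dx": -0.035, "dy": -0.13, "dz": 0.042, "twist": 0, "claw": 0.25}, {"dx": -0.072, "dy": -0.13, "dz": 0.086, "twist": 0, "claw": 0.25}, {"dx": -0.109, "dy": -0.13, "dz": 0.13, "twist": 0, "claw": 0.25}, {"dx": -0.146, "dy": -0.13, "dz": 0.175, "twist": 0, "claw": 0.25}, {"dx": -0.183, "dy": -0.13, "dz": 0.22, "twist": 0, "claw": 0.25}, {"dx": -0.22, "dy": -0.13, "dz": 0.265, "twist": 0, "claw": 0.25}, {"dx": -0.258, "dy": -0.13, "dz": 0.3095, "twist": 0, "claw": 0.25}]}}

```text
clock: 14.0
position: [0.6018, 0.083, 0.1397]
ee_rot: [-1.57, -0.0, -1.17]
force: [0.7, -0.7, 0.3]
finger_gap: 0.34
```

Request:
{"name": "play_rows", "arguments": {"rows": [{"dx": 0, "dy": 0, "dz": 0, "twist": 0, "claw": 0.25}, {"dx": 0, "dy": 0, "dz": 0, "twist": 0, "claw": 0.25}, {"dx": 0, "dy": 0, "dz": 0, "twist": 0, "claw": 0.25}]}}

```text
clock: 14.38
position: [0.6008, 0.0798, 0.1392]
ee_rot: [-1.571, -0.001, -1.172]
force: [0.3, 0.4, -0.8]
finger_gap: 0.341
```

Run:
```python
from h import *
import pickle
c=vision.read_camera('wrist'); pickle.dump(c,open('wrist3.pkl','wb')); save(c,'wrist3.png')
p=arm.sense()['position'];print(p.round(4)); print('marker mid bottom should project',proj(c,(p[0],p[1],p[2]-.004)), 'spot px',proj(c,(.6005,.0805,.052)))
```

```text
[0.6008 0.0798 0.1392]
marker mid bottom should project (np.float64(320.0570210320771), np.float64(252.48912368581338)) spot px (np.float64(320.09230291353043), np.float64(204.77519694086897))
```

View pics/wrist3.png

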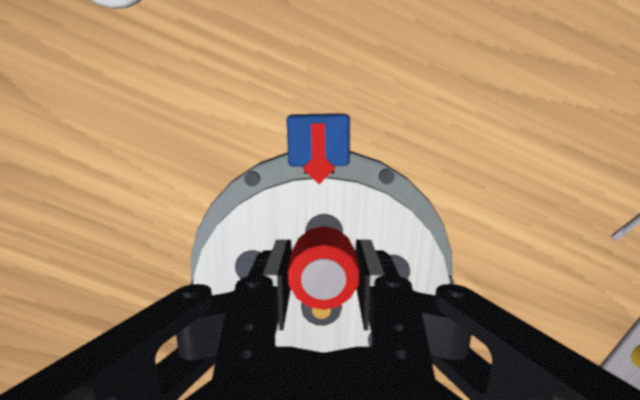

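Run:
```python
from h import *
import pickle
c=pickle.load(open('wrist3.pkl','rb'))
a=onz(c,324,278,.159); t=onz(c,319,184,.056); h=onz(c,320,312,.055)
print('marker',a.round(4),'tip',t.round(4),'hub',h.round(4)); u=(t-h)[:2]; u/=np.hypot(*u); print('spot',(t[:2]-.016*u).round(4), 'from ctr',.5268+.08*np.cos(.404),.049+.08*np.sin(.404),'az',np.arctan2(u[1],u[0]))
```

```text
marker [0.6009 0.0779 0.159 ] tip [0.6151 0.0874 0.056 ] hub [0.5217 0.0475 0.055 ]
spot [0.6003 0.0811] from ctr 0.6003596765047453 0.08044795688939477 az 0.4034540149748376
```

Request:
{"name": "play_rows", "arguments": {"rows": [{"dx": -0.002, "dy": 0.03, "dz": 0.001, "twist": 0, "claw": 0.25}, {"dx": -0.002, "dy": 0.06, "dz": 0.001, "twist": 0, "claw": 0.25}, {"dx": -0.002, "dy": 0.073, "dz": 0.001, "twist": 0, "claw": 0.25}, {"dx": -0.002, "dy": 0.078, "dz": 0.001, "twist": 0, "claw": 0.25}, {"dx": -0.002, "dy": 0.081, "dz": 0.001, "twist": 0, "claw": 0.25}, {"dx": -0.002, "dy": 0.081, "dz": 0.001, "twist": 0, "claw": 0.25}, {"dx": -0.002, "dy": 0.081, "dz": 0.001, "twist": 0, "claw": 0.25}]}}

```text
clock: 15.3
position: [0.6015, 0.0837, 0.0585]
ee_rot: [-1.57, -0.0, -1.17]
force: [-0.1, -0.4, -0.4]
finger_gap: 0.345
```

Request:
{"name": "play_rows", "arguments": {"rows": [{"dx": 0.0, "dy": 0.001, "dz": 0, "twist": 0, "claw": 0.25}, {"dx": 0.0, "dy": 0.002, "dz": 0, "twist": 0, "claw": 0.25}, {"dx": 0.0, "dy": 0.002, "dz": 0, "twist": 0, "claw": 0.25}]}}

```text
clock: 15.68
position: [0.6012, 0.0836, 0.0562]
ee_rot: [-1.57, -0.0, -1.17]
force: [-1.9, -0.0, 3.8]
finger_gap: 0.345
```

Request:
{"name": "play_rows", "arguments": {"rows": [{"dx": 0.0, "dy": 0.0005, "dz": 0, "twist": 0, "claw": 0.25}, {"dx": 0.0, "dy": 0.0005, "dz": 0, "twist": 0, "claw": 0.38}, {"dx": 0.0, "dy": 0.0, "dz": 0, "twist": 0, "claw": 0.45}, {"dx": 0.0, "dy": 0.0, "dz": 0, "twist": 0, "claw": 0.6}, {"dx": 0.0, "dy": 0.0, "dz": 0, "twist": 0, "claw": 0.6}, {"dx": 0.0, "dy": -0.03, "dz": 0, "twist": 0, "claw": 0.6}, {"dx": 0.0, "dy": -0.08, "dz": 0, "twist": 0, "claw": 0.6}, {"dx": 0.0, "dy": -0.13, "dz": 0, "twist": 0, "claw": 0.6}, {"dx": 0.0, "dy": -0.13, "dz": -0.04, "twist": 0, "claw": 0.6}, {"dx": 0.0, "dy": -0.13, "dz": -0.04, "twist": 0, "claw": 0.6}]}}

```text
clock: 16.92
position: [0.5629, 0.0668, 0.1864]
ee_rot: [-1.571, -0.0, -1.171]
force: [1.0, -0.1, 0.3]
finger_gap: 0.599
```

Request:
{"name": "play_rows", "arguments": {"rows": [{"dx": 0, "dy": 0, "dz": 0, "twist": 0, "claw": 0.6}, {"dx": 0, "dy": 0, "dz": 0, "twist": 0, "claw": 0.6}, {"dx": 0, "dy": 0, "dz": 0, "twist": 0, "claw": 0.6}]}}

```text
clock: 17.3
position: [0.5645, 0.0683, 0.1855]
ee_rot: [-1.571, 0.0, -1.17]
force: [0.2, -0.3, 0.4]
finger_gap: 0.596
```

Run:
```python
from h import *
import pickle
c=vision.read_camera('wrist'); pickle.dump(c,open('wrist4.pkl','wb')); save(c,'wrist4.png')
```

```text
(no output)
```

View pics/wrist4.png

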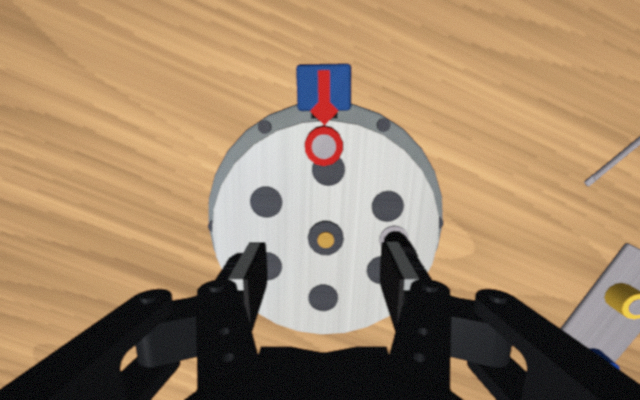

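Run:
```python
from wa import *
c=pickle.load(open('wrist4.pkl','rb')); a=onz(c,323.5,146.5,.076)[:2]; t=onz(c,324,123,.056)[:2]
ctr,r,H=wheel(c,(205,110,445,335)); u=np.array([np.cos(.404),np.sin(.404)]); s=ctr+.08*u
print('ctr',ctr.round(4),r.round(4),'tip d',np.hypot(*(t-ctr)).round(4),'marker',a.round(4),'err to spot',np.hypot(*(a-s)).round(4),'radial %.4f'%((a-s)@u)); print(H.round(3).tolist(),(H[:,1]%(np.pi/3)).round(3))
```

```text
ctr [0.5277 0.0493] 0.1005 tip d 0.0968 marker [0.601  0.0821] err to spot 0.0014 radial 0.0004
[[0.056, 0.349, 547.0], [0.06, 1.427, 711.0], [0.06, -0.698, 704.0], [0.061, -2.776, 567.0]] [0.349 0.38  0.349 0.366]
```

```bash
python3 -c "
from plant import job; print(job.close_job())"
```

```text
the job is handed in; nothing more can be done
None
```

The wheel is standing in the middle of its rub, with the red marker upright on the rim at the pointer. I handed the job in at about 17 s on the clock.

- **Finding the rub:** I turned the wheel by its knob with the grip set to 20 N. Drag rose above the bearing level from about -1.84 to -1.37 rad, peaking near 10 N in both directions. Averaging the two directions puts the middle near -1.60 rad, which is 4.68 rad anticlockwise from the pointer. I let go at about -1.59 to -1.60 rad.
- **Placing the marker:** I gripped the red marker on the strip, set it down gently on the rim (about 4 N upward on the tool) and backed off.

**Last checks from the wrist camera:**
- The marker stands about 1.4 mm from the marked point, against 12 mm allowed.
- The wheel's hole pattern has the same angle as right after I let go of the knob, to about 0.02 rad.
- The gripper is clear of everything.

**Slips and disagreements:**
- My first move call was refused because of missing keys, and nothing moved.
- One row of the release carried an unintended 4.5 mm shift. The picture taken afterwards showed the wheel still within about 0.02 rad of my estimate of the middle.
- The wheel centre from the camera and from the arm's path differ by about 3 mm. In absolute terms the camera puts the wheel at about -1.54 rad. I therefore judged the middle of the rub in the arm's own coordinates.
- I could not measure the shoe's contact force at rest. I infer it from the wheel's position in the rub.

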